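Dispense the large grinding ball from a locked carousel

ROBOT

A 7-joint arm with a two-finger parallel gripper is mounted at the origin on the work surface. World frame = base frame: x ahead of the robot, y to its left, z up, the work surface at z = 0. Lengths are in m, angles in rad, forces in N, time in s.
With the tool pointing down it reaches from about 0.35 to 0.9 m from the base axis. Payload 19.9 kg.
Tool frame: the origin (TCP) lies at the very end of the fingers, on their centre line; the grasp point (between the pads) lies 19 mm behind it; y points along the fingers, x is the direction in which the jaws open and shut, and the axes are right-handed (so a half turn about y gives the same grasp; the last joint's range is limited). The gripper opens to 94 mm and grips with 3 to 60 N. Pads are 16 mm wide; open, the fingers measure 119 mm over their backs; the gripper's body (75 mm by 177 mm) begins 78 mm behind the grasp point.
Start: joints at [-1.294, 0.417, -0.01, 1.614, 0.005, 1.111, -0.053], TCP at [0.196, 0.593, 0.205] pointing down, gripper open.
Joint ranges: [-2.81, 2.81], [-0.39, 2.02], [-1.27, 1.25], [0.06, 2.57], [-1.19, 4.33], [0.19, 2], [-2.82, 2.82]. Speed limits (rad/s): [1.89, 1.89, 2.39, 2.39, 3.01, 3.01, 3.01].

INTERFACE

Orientations are given as a unit quaternion [x, y, z, w].
In Python, from plant import env, claw, state, read_camera gives the robot as it stands. Calls block until the motion is done:
- env.move_pose(position, orientation): joint-space move of the TCP to a pose.
- env.movel(position, ori=None, v=0.15): straight line of the TCP; ori=None keeps the orientation; v is the mean speed in m/s.
- env.set_joints(angles): joint-space move.
- claw.move_gripper(opening): opening from 0.0 (shut) to 1.0 (fully open); the grip force is fixed at half the most; returns when the fingers have stopped.
- env.pause(seconds).
- env.solve_ik(position, orientation): joint angles nearest the present ones, or None.
- state(): the state.
- read_camera(name): name is "side" or "top"; returns a dict with "color" (420x560x3 uint8, blue, green, red), "range_z" (420x560 float32, m along the optical axis (not along the pixel's ray), 0 where there is no reading), "mtx" (3x3 intrinsics, pixels), "R" (3x3) and "t" (3): a world point X has camera coordinates R X + t. Camera axes: x right, y down, z forward; pixel columns grow to the right and rows downward; lengths in m; the calibration is good to about 2 mm. A picture is of the moment at which its call begins.
A pose or a line that the arm cannot do raises env.PlanningError and nothing moves.
- env.finish_job(): hands the job in, once; it reports no verdict.
The state is a dict: "t": time; "joint_pos": joint angles; "joint_velocities": joint speeds; "tau": joint torques, N m; "eef_pos": TCP position; "orientation": TCP orientation; "ft_force": force on the tool from outside, world axes, zero at the start; "wrist_torque": the same for the moment, N m; "gripper_width": opening from 0.0 (shut) to 1.0 (fully open).
Only numpy, scipy, OpenCV 4.12 (cv2) and the standard library are available. Lean on these libraries where they do the work, as an engineer would, in place of code of your own. Each camera call takes 0.05 s, during which the arm holds its last target.

TASK

The grinding-ball carousel is locked by a spring pin: pull the pin's T-handle up, turn it a quarter turn and let it settle in its rest notch so that it stays out by itself. Then push the carousel round by its posts until the compartment with the single largest ball stands at the spout, and press the rubber pad to tip the carousel so that this ball rolls into the steel jar. Never touch the balls with the robot; let the carousel come back level with the pin still parked, keep the other balls in it, and leave the jar and everything else on the bench where they stand.

Things in the scene. Friction and masses are not known exactly. Their poses are not given: they have to be found in the camera images.
- station: Whole dispenser, fixed to the bench. Origin on the bench under the carousel's axis; x = hinge line of the tipping cradle, -y = where the spout points. Base plate 360 (x) x 150 mm, uprights at x = +-166 mm, 160 mm high. Level, the tray rim lies 170 mm above the bench. A fixed clear fence, radius 110 mm, top 196 mm above the bench, surrounds the carousel, open 36 degrees wide at the spout.
- spout_hole (a point): Centre of the hole in the spout's floor, station x = 0, y = -165 mm, 170 mm above the bench when level. The steel spout (66 mm wide inside, top 199 mm above the bench) runs along -y from the fence, 110 to 190 mm from the axis; the hole spans 142 to 188 mm, and a ball drops through it into the jar when tipped.
- pin_bar (a point): Centre of the pin's black T-handle bar, 44 mm long, 12 thick, 16 high; x along the bar, z up. The pin stands at station x = -128 mm, y = 0. Locked: bar centre 244 mm above the bench, bar along station x (radial). Under it 14 mm of bare 8 mm shaft, then a dark collar 25 mm square, top 214 mm above the bench, with crossed slots: deep along x (locked), 5 mm deep rest notch along y (bar crosswise).
- pin_lift (a joint): How far the pin is pulled up, m: 0 locked, 0.026 end stop. It can turn only when lifted over 0.018 (0.022 is good); settled in the rest notch it reads 0.013. A spring pulls it down with 4 N at 0, 8 N at 0.026. Released unturned it snaps back and locks the carousel.
- pin_turn (a joint): Turn of the T-handle about its upright axis, rad, anticlockwise from above positive: 0 locked; +1.57 or -1.57 is over the rest notch (either way will do); stops at +-1.9.
- carousel (a joint): Turn of the carousel, rad, anticlockwise from above positive, 0 at the start; with the pin out it turns either way (to +-4.5) with light friction (0.08 N m) and stays where left. Six compartments, 60 degrees apart; at 0 and every 1.047 rad one faces the spout squarely, up to 0.15 rad off will do. At the start the one at the spout is empty, the others hold one ball each.
- carousel_center (a point): Centre of the carousel on its turning axis, at tray height (170 mm above the bench when level). Hub radius 30 mm, top 194 mm. Six radial dividers 3 mm thick, hub to radius 103 mm, top 194 mm above the bench. The floor is dished, sinking 6 mm to the hub, so balls stay in while level.
- push_post (a point): Top centre of one of six upright steel push posts, diameter 10 mm, top 226 mm above the bench, each on a divider 70 mm from the axis, 60 degrees apart; at joint 0 this one stands 30 degrees anticlockwise (from above) of the spout's direction. Shut fingertips about 210 mm above the bench pass over fence, dividers and balls (tops to 201 mm) and push the posts.
- cradle (a joint): Tip of the cradle (carousel, fence, spout, pin and pad together) towards the spout, rad: 0 level, 0.5 fully tipped. Hinge line along station x, 140 mm above the bench. A spring brings it back level when released; pressing the pad takes about 2 to 5 N. The large ball starts to roll at 0.1 to 0.2; tip to 0.4 or more and wait about 1 s.
- press_pad (a point): Top centre of the black rubber press pad, 46 x 46 mm, on the cradle at station x = -100 mm, y = -152 mm; top 170 mm above the bench when level. Pressed, it sinks on an arc round the hinge line, to 93 mm above the bench and station y = -148 mm when fully tipped.
- ball_big: The largest ball, origin at its centre, plain steel, 34 mm diameter, 0.16 kg, in one of the carousel's compartments, about 48 mm from the axis.
- jar: Round open steel grinding jar, outer radius 52 mm at the rim, 55 mm high, wall 4 mm, 0.6 kg, loose on the bench under the spout at station x = 0, y = -158 mm. Origin at the centre of its underside.
- ball_a: A smaller steel ball, 24 mm diameter, in a compartment of its own, origin at its centre; it stays in the carousel.
- ball_b: A smaller steel ball, 24 mm diameter, in a compartment of its own, origin at its centre; it stays in the carousel.
- ball_c: A smaller steel ball, 21 mm diameter, in a compartment of its own, origin at its centre; it stays in the carousel.
- ball_d: A smaller steel ball, 21 mm diameter, in a compartment of its own, origin at its centre; it stays in the carousel.
- bottle_tall: Bystander, loose, not to be moved. Glass bottle, 60 mm diameter, 190 mm high, stands at the +y side of the station. Origin at the centre of its underside.
- bottle_low: Bystander, loose, not to be moved. Glass bottle, 66 mm diameter, 140 mm high, stands beyond the jar (-y). Origin at the centre of its underside.
- bottle_pad: Bystander, loose, not to be moved. White plastic bottle, 52 mm diameter, 200 mm high, stands 100 to 150 mm from the press pad, on the robot's side. Origin at the centre of its underside.
- jar_lid: Bystander, loose, not to be moved. Steel lid of the jar, 100 mm diameter, 24 mm high with its knob, lying beside the spout. Origin at the centre of its underside.
- tip_box: Bystander, loose, not to be moved. Box of pipette tips with clear lid, 80 x 120 mm, 70 mm high, at the far +y side. Origin at the centre of its underside.
- dishes: Bystander, loose, not to be moved. Stack of clear dishes, 88 mm diameter, 40 mm high, on the robot's side of the station. Origin at the centre of its underside.

How it is judged:
By the outcome, as a careful person would: the job done as asked, in the order asked, and still so for the second after the job is handed in, with the robot touching nothing.
It also fails if it takes over 66 s, if anything falls off the work surface, if the arm or the gripper's body presses on something with over 40 N, if the wrist force passes 120 N, or if a joint passes its speed limit or range.

## Working session

There is one attempt and no reset: what is moved stays moved. The work goes in short steps, each a Python script; the robot and the scene stay as the last script left them, time stands still between calls to the robot, and variables do not carry over. Pictures are saved under pics/ and viewed, and the job is handed in when it is done.

```bash
ls; mkdir -p pics
python3 - <<'E'
from plant import env, claw, state, read_camera
import cv2,numpy as np,pickle
s=state();print(s['t'],s['eef_pos'],s['orientation'],s['ft_force'])
for n in("side","top"):
    c=read_camera(n);pickle.dump(c,open(f'pics/{n}0.pkl','wb'));cv2.imwrite(f'pics/{n}0.png',c['color'])
    print(n,c['mtx'].tolist(),(-c['R'].T@c['t']).tolist(),c['R'].tolist())
E
```

```text
pics
0.0 [0.1957767  0.59318065 0.20483316] [ 0.57327577  0.41399317 -0.41462943 -0.57275386] [ 0.06964431 -0.04090307 -0.84846592]
side [[465.2512128100635, 0.0, 279.0212772849578], [0.0, 465.2512128100635, 209.9211273170498], [0.0, 0.0, 1.0]] [0.521780068855212, 0.6832126259129773, 0.9987535712553338] [[-0.9970237709714276, -0.07706137454192057, 0.0022681868581923875], [-0.05971130921572808, 0.7532689430920344, -0.6549965335211729], [0.04876637847592894, -0.6531825502313418, -0.7556284777611435]]
top [[423.9896700226233, 0.0, 281.1007403470109], [0.0, 423.9896700226233, 207.13123275126824], [0.0, 0.0, 1.0]] [0.472118384952818, -0.024657248005526707, 1.0436002102162234] [[-0.010154735141674635, -0.999613213555772, -0.025890242156161574], [-0.9934031141303058, 0.013042477013908963, -0.11393044645551456], [0.114224052591447, 0.02456251367519013, -0.9931513221717739]]
```

View pics/side0.png

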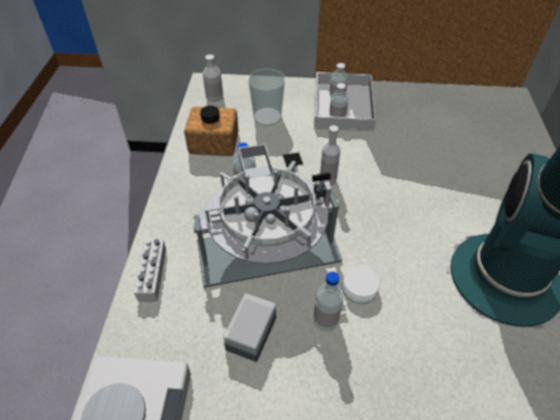

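View pics/top0.png

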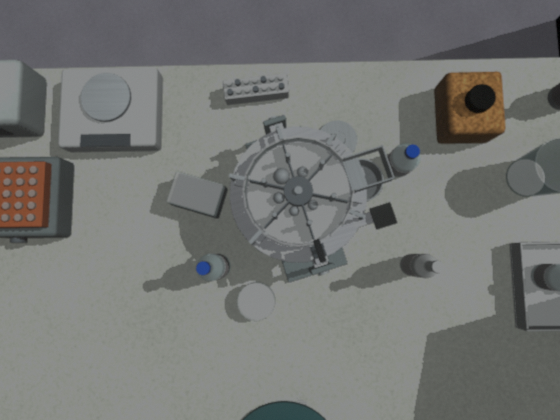

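The top view shows the station with its hub near (298,190), the spout to the right (370,170), the pad at (383,215) and the pin's T-bar at about (320,250). I'll zoom in next.

Run:
```python
import cv2,pickle
a=pickle.load(open('pics/top0.pkl','rb'))['color'][100:290,200:440]
cv2.imwrite('pics/topz.png',cv2.resize(a,None,fx=3.3,fy=3.1,interpolation=cv2.INTER_CUBIC))
a=pickle.load(open('pics/side0.pkl','rb'))['color'][130:290,180:380]
cv2.imwrite('pics/sidez.png',cv2.resize(a,None,fx=3.7,fy=3.7,interpolation=cv2.INTER_CUBIC))
```

```text
(no output)
```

View pics/topz.png

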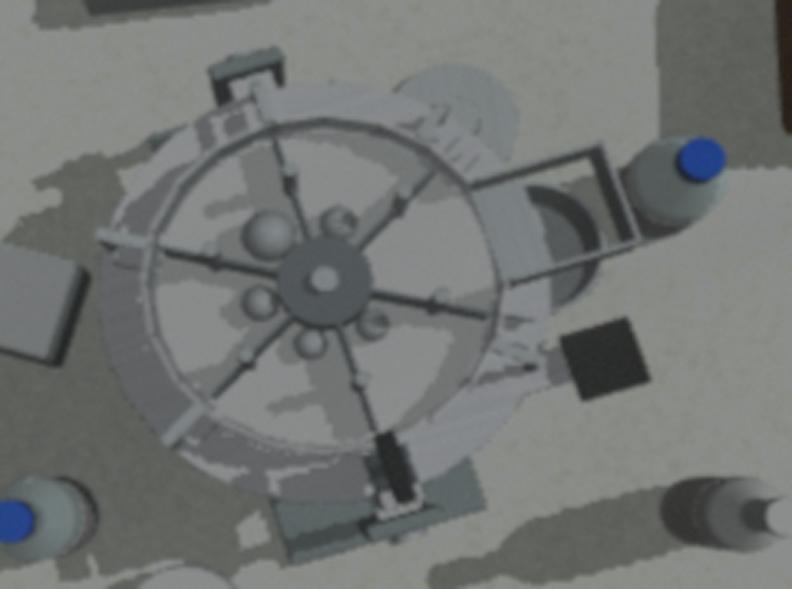

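View pics/sidez.png

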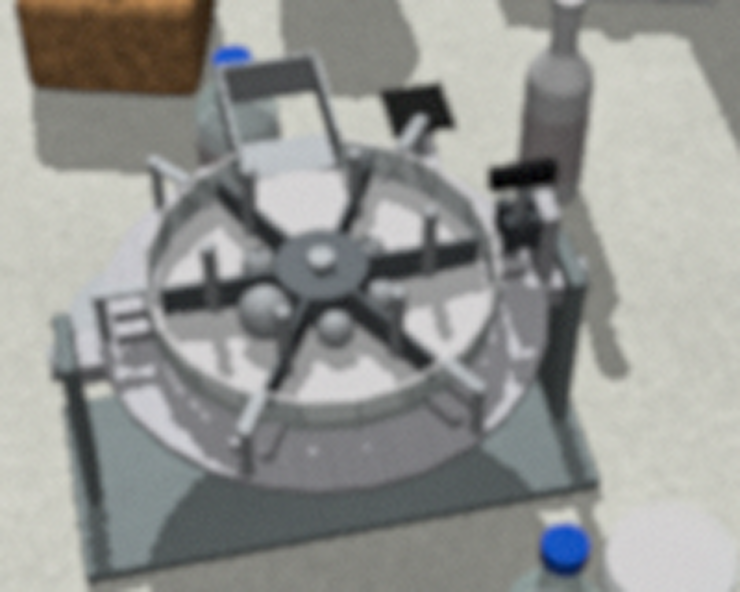

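```bash
cat > h.py <<'E'
import numpy as np,cv2
def ray(c,uv,z):
    d=c['R'].T@np.linalg.inv(c['mtx'])@np.array([uv[0],uv[1],1.]);o=-c['R'].T@c['t'];return o+d*(z-o[2])/d[2]
def proj(c,X):
    p=c['mtx']@(c['R']@np.asarray(X)+c['t']);return p[:2]/p[2]
E
python3 - <<'E'
import pickle
from h import *
for n in('top','side'):
    c=pickle.load(open(f'pics/{n}0.pkl','rb'));g=c['color'].max(2)
    m=(g<45).astype(np.uint8)
    k,l,s,ce=cv2.connectedComponentsWithStats(m)
    for i in range(1,k):
        x,y,w,h,a=s[i]
        if a>30 and 180<x<420 and 80<y<300:
            rr=cv2.minAreaRect(np.argwhere(l==i)[:,::-1].astype(np.float32))
            print(n,s[i],ce[i],rr,ray(c,ce[i],.17),ray(c,ce[i],.252))
c=pickle.load(open('pics/top0.pkl','rb'));print('hub',ray(c,(200+323/3.3,100+280/3.1),.194))
c=pickle.load(open('pics/side0.pkl','rb'));print('hub',ray(c,(180+322/3.7,130+262/3.7),.196))
E
```

```text
top [382 212  12  11  59] [387.86440678 217.25423729] ((387.5, 217.0), (10.0, 11.0), 90.0) [ 0.54876733 -0.22234852  0.17      ] [ 0.54157272 -0.20379234  0.252     ]
top [315 241   9  20  80] [318.7125 250.3   ] ((318.95001220703125, 250.3500213623047), (20.238576889038086, 5.375871658325195), 71.56504821777344) [ 0.48268375 -0.07912184  0.17      ] [ 0.48169204 -0.07400955  0.252     ]
side [202 107  17  16 232] [209.79741379 114.5387931 ] ((210.0, 114.5), (15.0, 16.0), 90.0) [ 0.80086464 -0.37811384  0.17      ] [ 0.77325096 -0.2731022   0.252     ]
side [285 154  16  11 105] [292.32380952 158.22857143] ((292.45294189453125, 158.88824462890625), (9.356972694396973, 14.725729942321777), 85.60128784179688) [ 0.55442297 -0.21386456  0.17      ] [ 0.55119315 -0.12510436  0.252     ]
side [313 173  17   8  88] [321.56818182 176.82954545] ((321.1470947265625, 177.0882568359375), (5.578319072723389, 16.73495864868164), 75.96376037597656) [ 0.47715984 -0.15135571  0.17      ] [ 0.48157473 -0.06878037  0.252     ]
side [315 189  11   9  49] [320.16326531 193.2244898 ] ((319.4615478515625, 193.6923065185547), (10.590271949768066, 7.452413558959961), 11.309932708740234) [ 0.47959385 -0.09470992  0.17      ] [ 0.48376791 -0.01773933  0.252     ]
hub [ 0.60364118 -0.03797315  0.194     ]
hub [ 0.60351744 -0.03642464  0.196     ]
```

Run:
```python
import pickle
from h import *
from scipy.optimize import least_squares
cs={n:pickle.load(open(f'pics/{n}0.pkl','rb')) for n in('top','side')}
obs=[]
for n,th,boxes in(('top',62,{'pad':(365,198,405,236),'bar':(310,235,330,258)}),('side',62,{'pad':(280,148,306,170),'bar':(308,168,334,185)})):
    c=cs[n];g=c['color'].max(2)
    for k,(x0,y0,x1,y1) in boxes.items():
        m=(g[y0:y1,x0:x1]<th).astype(np.uint8)
        kk,l,s,ce=cv2.connectedComponentsWithStats(m);i=1+np.argmax(s[1:,4]);q=ce[i]+[x0,y0];print(n,k,s[i],q)
        rr=cv2.minAreaRect(np.argwhere(l==i)[:,::-1].astype(np.float32));print(rr)
        obs.append((n,k,q))
obs+=[('top','hub',(200+323/3.3,100+280/3.1)),('side','hub',(180+322/3.7,130+262/3.7))]
M={'pad':(-.1,-.152,.168),'bar':(-.128,0,.247),'hub':(0,0,.197)}
def T(p,X):
    cc,ss=np.cos(p[2]),np.sin(p[2]);return np.array([p[0]+cc*X[0]-ss*X[1],p[1]+ss*X[0]+cc*X[1],X[2]])
f=lambda p:np.concatenate([proj(cs[n],T(p,M[k]))-q for n,k,q in obs])
r=least_squares(f,[.603,-.037,.28]);print(r.x,np.degrees(r.x[2]));print(r.fun.reshape(-1,2).round(2))
p=r.x;np.save('p.npy',p)
print('bar',T(p,(-.128,0,.244)),'pad',T(p,(-.1,-.152,.17)))
for n,(cx,cy,w,h,s) in(('top',(200,100,240,190,3.3)),('side',(180,130,200,160,3.7))):
    im=cv2.resize(cs[n]['color'],None,fx=4,fy=4,interpolation=cv2.INTER_CUBIC)
    P=[(-.106,0,.252),(-.150,0,.252),(-.128,0,.214),(-.123,-.129,.17),(-.077,-.129,.17),(-.123,-.175,.17),(-.077,-.175,.17),(0,0,.194),(-.033,-.19,.199),(.033,-.19,.199),(.18,.075,0),(-.18,.075,0)]
    P+=[(.07*np.cos(a),.07*np.sin(a),.226) for a in np.radians(-60+60*np.arange(6))]
    P+=[(.11*np.cos(a),.11*np.sin(a),.196) for a in np.radians(np.arange(0,360,20))]
    for X in P: cv2.circle(im,tuple(int(v*4+1.5) for v in proj(cs[n],T(p,X))),3,(0,0,255),-1)
    cv2.imwrite(f'pics/{n}_ov.png',im[cy*4:(cy+h)*4,cx*4:(cx+w)*4][:600,:800] if n=='side' else cv2.resize(im[cy*4:(cy+h)*4,cx*4:(cx+w)*4],None,fx=.78,fy=.78))
```

```text
top pad [  5   5  26  26 436] [382.56880734 215.40825688]
((17.500003814697266, 17.499998092651367), (20.871028900146484, 20.871028900146484), 71.56504821777344)
top bar [  2   5  13  18 144] [318.18055556 249.27777778]
((8.0, 13.5), (17.0, 12.0), 90.0)
side pad [  4   6  18  12 130] [292.29230769 158.52307692]
((12.469232559204102, 11.253846168518066), (10.542952537536621, 16.24854850769043), 82.87498474121094)
side bar [  5   5  18   8 114] [321.99122807 176.78947368]
((13.5, 8.5), (7.0, 17.0), 90.0)
[ 0.60420488 -0.03702567  0.29744697] 17.042455806932157
[[-0.22 -0.12]
 [ 0.65  0.98]
 [ 0.45  0.87]
 [-0.65 -0.2 ]
 [-0.45 -0.5 ]
 [-0.28 -0.5 ]]
bar [ 0.48182564 -0.07453994  0.244     ] pad [ 0.5531443  -0.21165905  0.17      ]
```

View pics/top_ov.png

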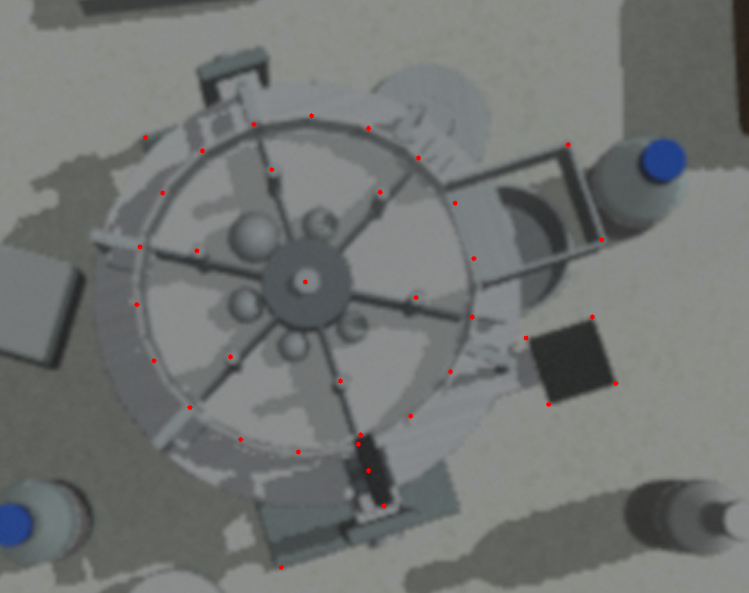

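View pics/side_ov.png

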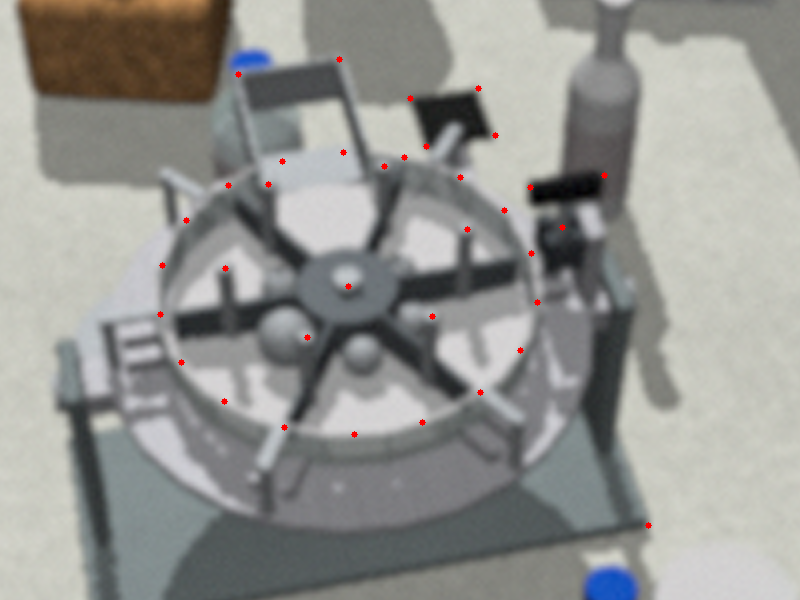

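```bash
cat >> h.py <<'E'
from scipy.spatial.transform import Rotation as Ro
p=np.load('p.npy')
def T(X):
    cc,ss=np.cos(p[2]),np.sin(p[2]);return np.array([p[0]+cc*X[0]-ss*X[1],p[1]+ss*X[0]+cc*X[1],X[2]])
def Tinv(X):
    cc,ss=np.cos(p[2]),np.sin(p[2]);d=np.array(X)[:2]-p[:2];return np.array([cc*d[0]+ss*d[1],-ss*d[0]+cc*d[1],X[2]])
def Q(a):
    "tool down, jaw axis at station angle a (rad)"
    a=a+p[2];x=np.array([np.cos(a),np.sin(a),0]);y=np.array([0,0,-1.]);return Ro.from_matrix(np.c_[x,y,np.cross(x,y)]).as_quat()
E
python3 - <<'E'
import pickle
from h import *
from plant import env,state
t=pickle.load(open('pics/top0.pkl','rb'));s=pickle.load(open('pics/side0.pkl','rb'))
print('bpad top',Tinv(ray(t,(434.8,266.8),.2)),'side',Tinv(ray(s,(180+568/3.7,130+3/3.7),.2)))
print(Ro.from_quat(state()['orientation']).as_matrix().round(2))
for name,X in(('bar',(-.128,0,.229)),('barup',(-.128,0,.251)),('pad',(-.1,-.150,.10))):
  for d in range(-180,181,30):
    j=env.solve_ik(T(X),Q(np.radians(d)))
    print(name,d,None if j is None else np.round(j,2))
E
```

```text
bpad top [-0.22738258 -0.20839752  0.2       ] side [-0.22360934 -0.20337446  0.2       ]
[[ 0.31 -0.   -0.95]
 [ 0.95 -0.    0.31]
 [-0.   -1.   -0.  ]]
bar -180 [-0.85  0.25  1.09  1.94 -0.25  1.09 -2.5 ]
bar -150 [-0.85  0.25  1.09  1.94 -0.25  1.09 -1.97]
bar -120 [-0.75  0.21  0.96  1.94 -0.2   1.08 -1.5 ]
bar -90 [-0.74  0.21  0.96  1.94 -0.2   1.08 -0.98]
bar -60 [-0.71  0.2   0.91  1.94 -0.18  1.08 -0.47]
bar -30 [-0.69  0.2   0.88  1.94 -0.17  1.08  0.04]
bar 0 [-0.66  0.19  0.86  1.94 -0.16  1.08  0.56]
bar 30 [-0.65  0.19  0.84  1.94 -0.16  1.08  1.08]
bar 60 [-0.62  0.18  0.8   1.94 -0.15  1.08  1.59]
bar 90 [-0.58  0.18  0.76  1.94 -0.14  1.08  2.1 ]
bar 120 [-0.52  0.17  0.68  1.94 -0.12  1.08  2.6 ]
bar 150 [ 1.02  0.29 -1.08  1.89  0.29  1.12  2.74]
bar 180 [-0.85  0.25  1.09  1.94 -0.25  1.09 -2.5 ]
barup -180 [-0.86  0.21  1.09  1.92 -0.21  1.14 -2.54]
barup -150 [-0.86  0.21  1.09  1.92 -0.21  1.14 -2.01]
barup -120 [-0.76  0.18  0.96  1.91 -0.16  1.13 -1.54]
barup -90 [-0.76  0.18  0.96  1.91 -0.16  1.13 -1.01]
barup -60 [-0.72  0.17  0.91  1.91 -0.15  1.13 -0.5 ]
[... 401 characters left out ...]
9  1.92 -0.21  1.14 -2.54]
pad -180 [-0.44  0.76  1.08  1.82 -0.77  1.06 -1.9 ]
pad -150 [-0.44  0.76  1.08  1.82 -0.77  1.06 -1.38]
pad -120 [-0.4   0.7   1.    1.81 -0.69  1.02 -0.91]
pad -90 [-0.4   0.71  1.01  1.81 -0.7   1.02 -0.38]
pad -60 [-0.41  0.72  1.03  1.82 -0.72  1.03  0.16]
pad -30 [-0.42  0.73  1.04  1.82 -0.73  1.04  0.69]
pad 0 [-0.41  0.72  1.02  1.82 -0.71  1.03  1.2 ]
pad 30 [-0.34  0.65  0.9   1.81 -0.61  0.98  1.64]
pad 60 [-0.2   0.57  0.69  1.81 -0.44  0.92  2.03]
pad 90 [-0.19  0.57  0.67  1.81 -0.43  0.92  2.54]
pad 120 [ 0.97  0.65 -0.91  1.77  0.6   1.02  2.23]
pad 150 [-0.44  0.76  1.08  1.82 -0.77  1.06 -2.43]
pad 180 [-0.44  0.76  1.08  1.82 -0.77  1.06 -1.9 ]
```

```bash
cat >> h.py <<'E'
def st(msg=''):
    from plant import state
    s=state();print(msg,'t%.2f'%s['t'],'stn',(Tinv(s['eef_pos'])*1000).round(1),'f',np.round(s['ft_force'],1),'w%.3f'%s['gripper_width']);return s
def snap(tag):
    from plant import read_camera
    import pickle
    o=[]
    for n,(x,y,w,h) in(('top',(190,90,250,200)),('side',(180,110,200,170))):
        c=read_camera(n);pickle.dump(c,open(f'pics/{n}_{tag}.pkl','wb'));o.append(c)
        a=cv2.resize(c['color'][y:y+h,x:x+w],(w*3,h*3),interpolation=cv2.INTER_CUBIC);cv2.imwrite(f'pics/{n}_{tag}.png',a)
    return o
E
python3 - <<'E'
from h import *
from plant import env,claw,state
s=state();env.movel([*s['eef_pos'][:2],.36],v=.3)
q=Q(np.radians(-90))
env.move_pose(T((-.128,0,.33)),q);st('above')
claw.move_gripper(.45)
env.movel(T((-.128,0,.262)),v=.2);st('pre')
snap('pre')
E
```

```text
above t3.34 stn [-127.5    0.7  330. ] f [-0.3  0.4  0.5] w0.996
pre t4.76 stn [-127.9   -0.3  262.7] f [-1.   0.2 -0.1] w0.450
```

View pics/side_pre.png

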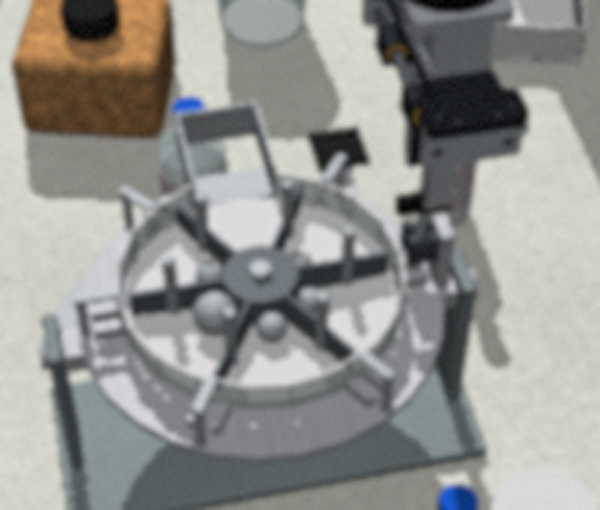

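View pics/top_pre.png

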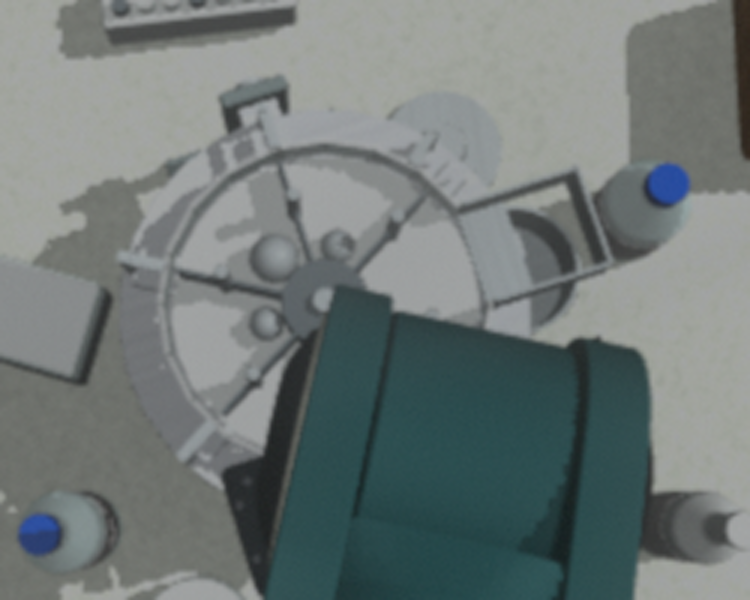

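Run:
```python
from h import *
import pickle
c=pickle.load(open('pics/side_pre.pkl','rb'))
for X in((-.128,.033,.262),(-.12,.033,.262),(-.136,.033,.262),(-.128,0,.244),(-.128,.033,.30),(-.106,0,.252),(-.150,0,.252)): print(X,((proj(c,T(X))-[180,110])*3).round(0))
a=c['color'][160:215,295:355];cv2.imwrite('pics/z1.png',cv2.resize(a,None,fx=12,fy=10,interpolation=cv2.INTER_CUBIC))
```

```text
(-0.128, 0.033, 0.262) [438. 216.]
(-0.12, 0.033, 0.262) [427. 218.]
(-0.136, 0.033, 0.262) [448. 215.]
(-0.128, 0, 0.244) [424. 203.]
(-0.128, 0.033, 0.3) [442. 179.]
(-0.106, 0, 0.252) [396. 200.]
(-0.15, 0, 0.252) [452. 191.]
```

View pics/z1.png

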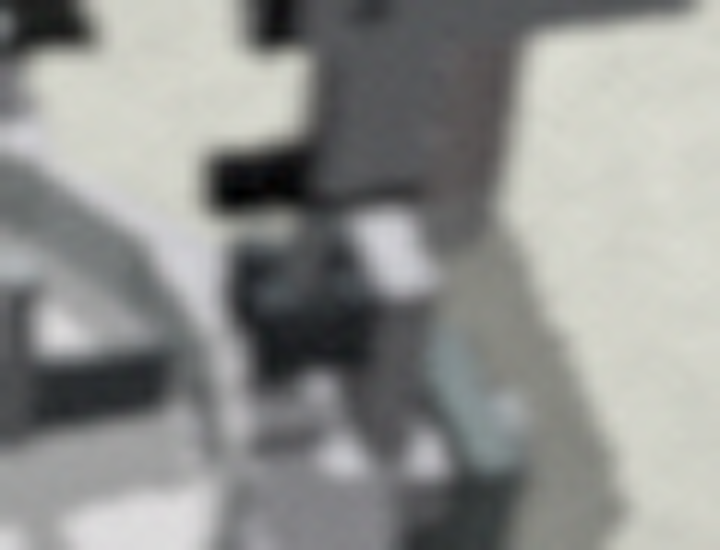

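The side view shows the finger near crop pixel (440,200), where the calibration predicts it, so I'll grasp.

Run:
```python
from h import *
from plant import env,claw,state
env.movel(T((-.128,0,.228)),v=.1);st('down')
claw.move_gripper(0.0);s=st('grip')
if s['gripper_width']>.08:
    e=s['eef_pos'];env.movel([e[0],e[1],.228+.012],v=.05);st('mid')
    env.movel([e[0],e[1],.228+.0225],v=.05);s=st('up')
    j=np.array(s['joint_pos'])
    for k in range(1,5):
        jj=j.copy();jj[6]+=k*np.pi/8;env.set_joints(jj.tolist());st('turn%d'%k)
snap('turned')
```

```text
down t5.35 stn [-1.279e+02 -2.000e-01  2.285e+02] f [ 0.5 -0.2  0.8] w0.452
grip t5.93 stn [-127.9   -0.9  228.3] f [ 1.9 -5.4 -1.2] w0.126
mid t6.33 stn [-128.    -1.   239.8] f [ 2.6 -3.9 -6.7] w0.123
up t6.68 stn [-128.1   -0.9  250.1] f [ 3.6 -5.1 -8.4] w0.125
turn1 t7.16 stn [-128.1   -1.2  249.6] f [ 4.  -5.  -8.4] w0.126
turn2 t7.63 stn [-128.    -1.4  249.7] f [ 5.5 -6.4 -8.3] w0.123
turn3 t8.11 stn [-127.8   -1.5  249.8] f [ 5.6 -6.7 -7.2] w0.123
turn4 t8.58 stn [-127.6   -1.6  249.9] f [ 7.1 -6.6 -7.7] w0.127
```

View pics/side_turned.png

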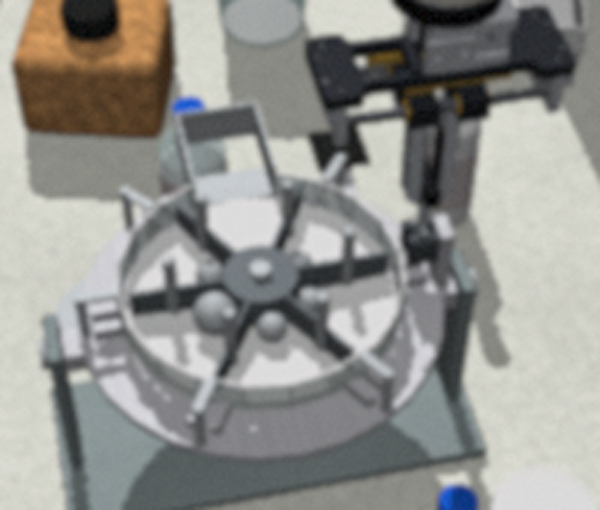

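Run:
```python
from h import *
from plant import env,claw,state
e=state()['eef_pos']
env.movel([e[0],e[1],.2425],v=.05);st('low');
env.movel([e[0],e[1],.2405],v=.03);st('low2')
claw.move_gripper(.4);st('open')
e=state()['eef_pos'];env.movel([e[0],e[1],.34],v=.2)
st('ret')
env.move_pose(T((-.10,-.20,.34)),Q(0));st('away')
snap('parked')
```

```text
low t8.98 stn [-127.5   -1.9  242. ] f [ 5.1 -4.  -6.7] w0.121
low2 t9.23 stn [-127.2   -2.   240.8] f [ 1.  -4.1  7.2] w0.131
open t9.83 stn [-127.7   -1.5  240.5] f [-0.5  0.6  0.4] w0.400
ret t10.48 stn [-127.9   -1.2  339. ] f [-0.3 -0.  -0.7] w0.401
away t11.30 stn [-100.2 -199.7  338.9] f [-0.3  1.4  1.2] w0.399
```

View pics/side_parked.png

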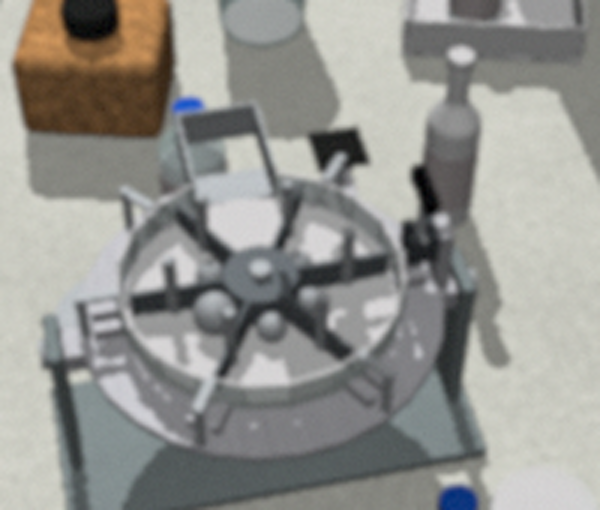

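View pics/top_parked.png

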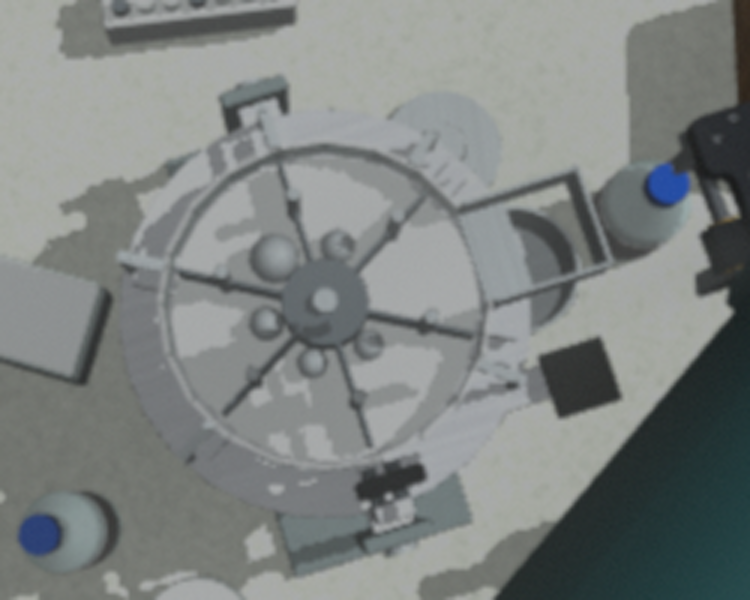

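Top view: the bar now lies crosswise at (390,480) and the pin stays out by itself. Next I push the carousel clockwise.

Run:
```python
from h import *
from plant import env,claw,state
claw.move_gripper(0.0)
P=lambda f,z,r=.07:T((r*np.cos(f),r*np.sin(f),z))
f0=np.radians(90)
env.move_pose(P(f0,.34),Q(f0));st('above')
env.movel(P(f0,.212),v=.2);st('in')
fe=np.radians(60-118+10.7)
fs=np.linspace(f0,fe,14)[1:]
for i,f in enumerate(fs):
    env.movel(P(f,.212),Q(f),v=.08)
    if i%3==0: st('f%.0f'%np.degrees(f))
s=st('end');print(np.round(s['joint_pos'],2))
c=env
f=fe+np.radians(6);env.movel(P(f,.212),Q(f),v=.08)
env.movel(P(f,.34),v=.25)
env.move_pose(T((-.10,-.20,.34)),Q(0));st('away')
snap('turnedc')
```

```text
above t13.22 stn [-3.000e-01  6.870e+01  3.401e+02] f [-0.5 -1.2  0.2] w0.006
in t14.02 stn [  0.4  69.2 213. ] f [ 0.1 -1.6  0.3] w0.004
f79 t14.35 stn [ 13.1  68.6 212.7] f [-0.5 -0.9  0.1] w0.003
f48 t15.35 stn [ 46.6  51.8 211.9] f [-0.1 -0.   0. ] w0.007
f16 t16.35 stn [ 67.   19.5 211.9] f [ 0.6 -0.3 -0.1] w0.006
f-16 t17.35 stn [ 67.4 -18.5 211.9] f [-0.6  0.2  1. ] w0.003
f-47 t18.35 stn [ 47.8 -51.  212. ] f [ 0.6  0.2 -0.4] w0.004
end t18.35 stn [ 47.8 -51.  212. ] f [ 0.6  0.2 -0.4] w0.004
[-0.64  0.8   1.2   1.51 -0.75  1.35  0.1 ]
away t20.21 stn [ -99.1 -199.1  339.3] f [ 0.5  1.  -0.5] w0.001
```

View pics/top_turnedc.png

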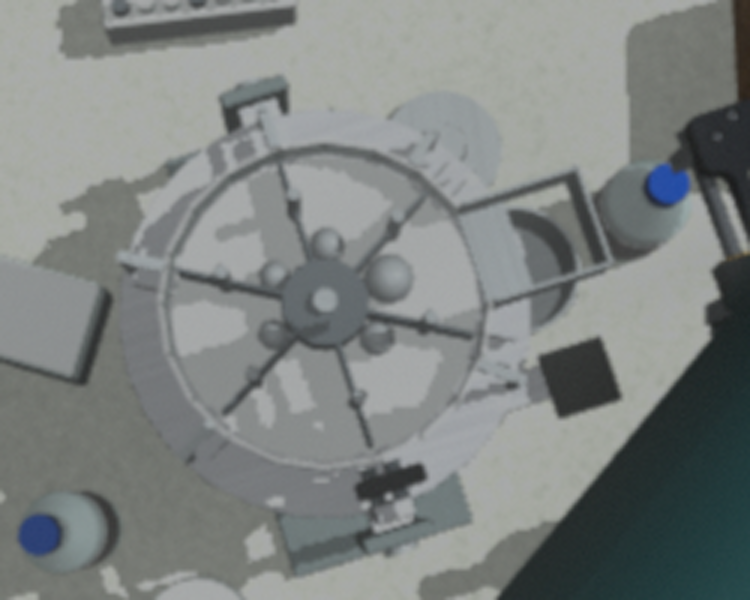

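View pics/side_turnedc.png

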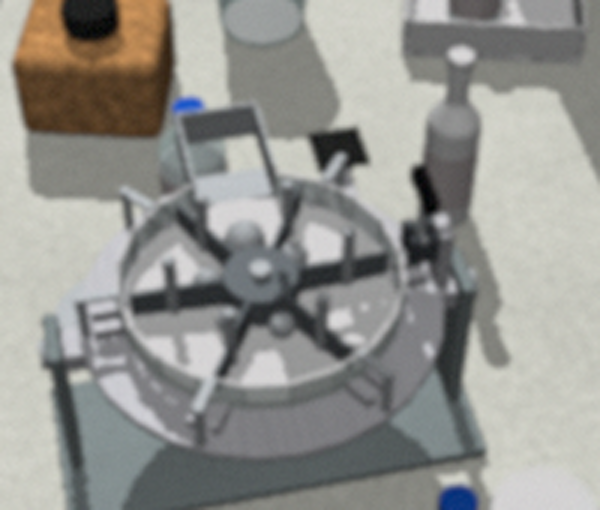

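The big ball is at top crop (388,277), in the spout compartment, with the dividers square to the spout. I'll press the pad now.

```bash
cat >> h.py <<'E'
def pad(th,dz=0): return T((-.1,-.152*np.cos(th)-.03*np.sin(th),.14+.03*np.cos(th)-.152*np.sin(th)+dz))
E
python3 - <<'E'
from h import *
from plant import env,claw,state
q=Q(np.radians(-4))
env.move_pose(pad(0,.12),q);st('above')
env.movel(pad(0,.012),q,v=.15);st('near')
for th in(0,.08,.16,.24,.32,.40,.46):
    env.movel(pad(th,.008*np.tan(th)-.001),v=.06);st('th%.2f'%th)
env.pause(1.0);st('hold')
snap('tip')
E
```

```text
above t20.69 stn [ -99.1 -150.5  289.5] f [ 0.  -0.9 -0.1] w0.006
near t21.56 stn [ -99.8 -152.7  183. ] f [0.5 0.9 0.5] w0.009
th0.00 t21.93 stn [-100.  -151.8  168.9] f [-0.5  1.5  2.5] w0.005
th0.08 t22.27 stn [-100.1 -153.9  157.2] f [-0.4  1.7  1.7] w0.005
th0.16 t22.62 stn [-100.1 -154.9  145.6] f [-0.2  0.4  1.3] w0.002
th0.24 t22.96 stn [-100.1 -154.7  133.8] f [1.2 0.3 0.8] w0.005
th0.32 t23.30 stn [-100.  -153.8  122.3] f [-0.3  0.1  2.1] w0.001
th0.40 t23.64 stn [-100.  -151.8  110.9] f [-0.9  0.3  2.2] w0.006
th0.46 t23.93 stn [-100.  -149.6  102.5] f [ 0.6 -0.8  1.9] w0.006
hold t24.93 stn [-100.  -149.5  102.4] f [ 1.4 -1.4  2.1] w0.008
```

View pics/side_tip.png

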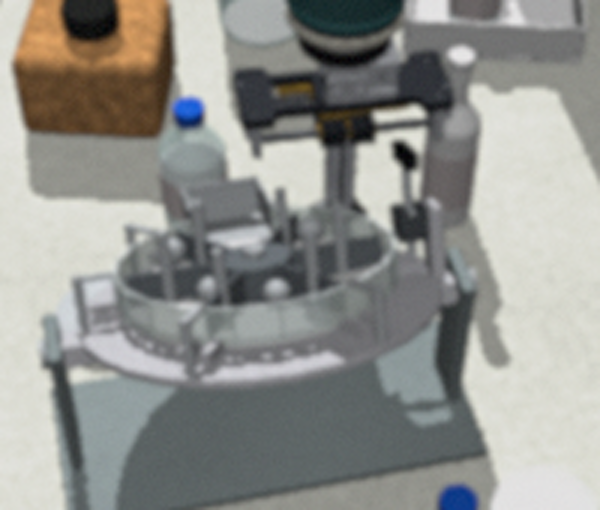

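View pics/top_tip.png

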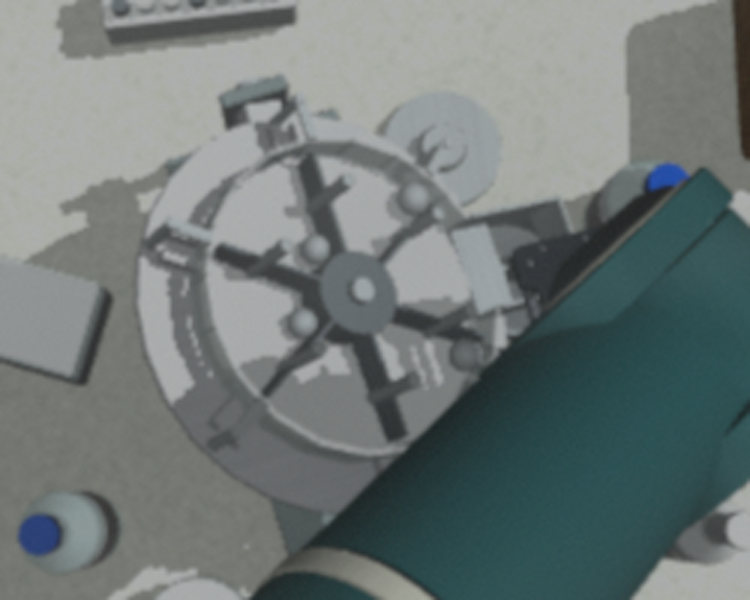

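The spout compartment is empty and four small balls are still in the carousel. I'll let it back level slowly, following the pad up.

Run:
```python
from h import *
from plant import env,claw,state
env.pause(.5)
for th in(.4,.32,.24,.16,.08,0):
    env.movel(pad(th,.008*np.tan(th)-.001),v=.05)
st('lvl')
env.movel(pad(0,.02),v=.04)
env.movel(pad(0,.17),v=.25)
env.move_pose(T((-.25,-.20,.38)),Q(np.radians(-4)));env.pause(.5);st('away')
snap('final')
```

```text
lvl t27.77 stn [ -99.8 -152.1  169.3] f [ 0.8 -1.3  2.4] w0.005
away t30.39 stn [-249.9 -200.   379.9] f [ 0.3 -0.  -0.1] w0.003
```

View pics/side_final.png

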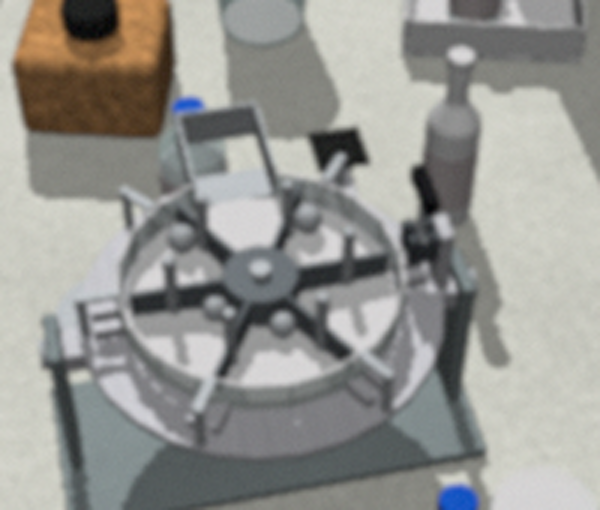

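View pics/top_final.png

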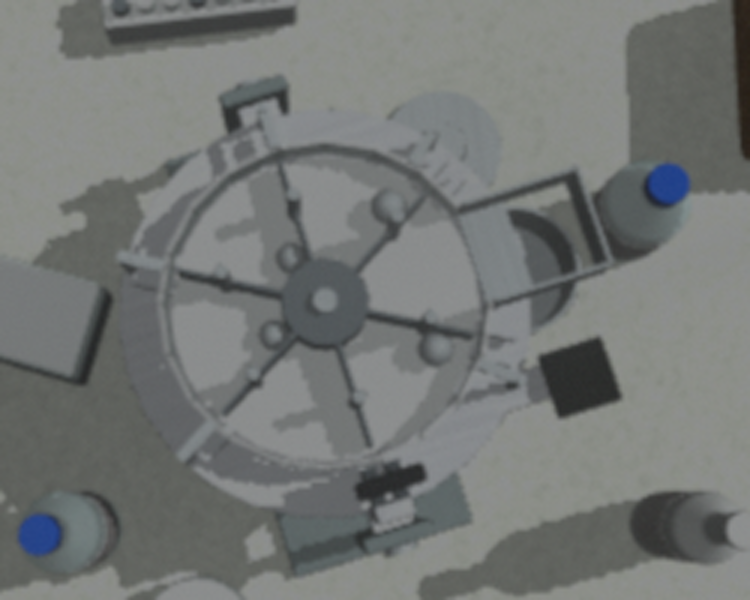

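Run:
```python
from h import *
import pickle
from plant import read_camera,state
a0=pickle.load(open('pics/top0.pkl','rb'))['color'];f=pickle.load(open('pics/top_final.pkl','rb'))
n=read_camera('top');s=read_camera('side')
print(state()['t'],'moved since final', (cv2.absdiff(n['color'],f['color'])[100:290,200:440].max(2)>40).sum())
z=lambda c,x,y,w,h,k:cv2.resize(c[y:y+h,x:x+w],None,fx=k,fy=k,interpolation=cv2.INTER_CUBIC)
im=np.hstack([z(a0,340,130,60,70,6),z(n['color'],340,130,60,70,6)])
cv2.imwrite('pics/jar.png',np.clip(im.astype(int)*2,0,255).astype(np.uint8))
d=cv2.absdiff(a0,n['color']).max(2);cv2.imwrite('pics/diff.png',np.clip(d.astype(int)*3,0,255).astype(np.uint8))
c=f
for X in((0,-.158,.055),(0,-.158,.02),(0,-.165,.17)):print(X,proj(n,T(X)).round(1))
```

```text
30.5917 moved since final 0
(0, -0.158, 0.055) [360.6 178.8]
(0, -0.158, 0.02) [358.3 181.4]
(0, -0.165, 0.17) [372.6 167.8]
```

View pics/jar.png

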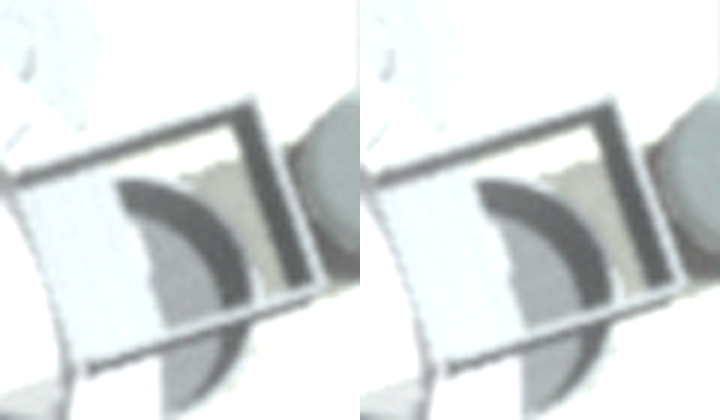

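View pics/diff.png

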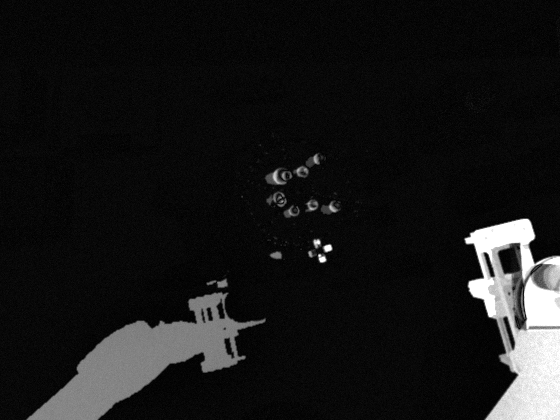

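Run:
```python
from h import *
import pickle
z=lambda c,x,y,w,h,k:np.clip(cv2.resize(c[y:y+h,x:x+w],None,fx=k,fy=k,interpolation=cv2.INTER_CUBIC).astype(int)*1.6,0,255).astype(np.uint8)
t=pickle.load(open('pics/top_tip.pkl','rb'))['color'];s=pickle.load(open('pics/side_tip.pkl','rb'))['color']
cv2.imwrite('pics/tz.png',np.hstack([z(t,320,140,60,70,6),z(s,225,160,60,70,6)]))
d=cv2.absdiff(pickle.load(open('pics/side0.pkl','rb'))['color'],pickle.load(open('pics/side_final.pkl','rb'))['color']).max(2);cv2.imwrite('pics/sdiff.png',np.clip(d.astype(int)*3,0,255).astype(np.uint8))
```

```text
(no output)
```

View pics/tz.png

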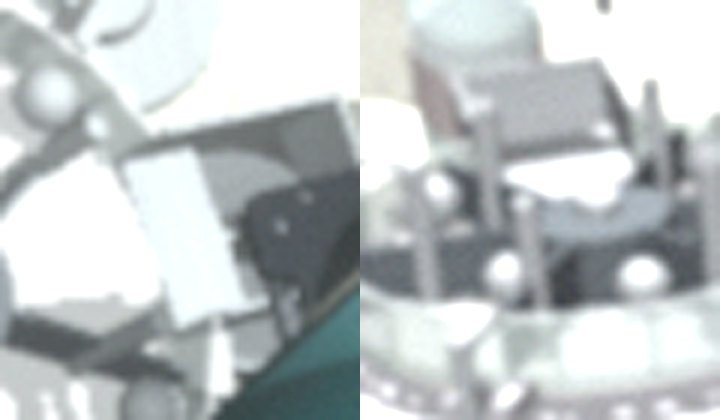

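View pics/sdiff.png

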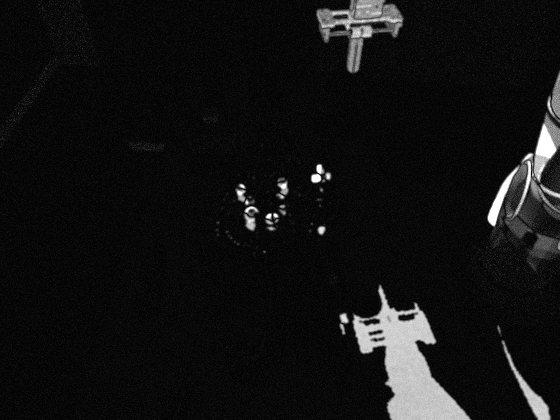

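Run:
```python
from plant import env,state
print(env.finish_job(),state()['t'])
```

```text
the job is handed in; nothing more can be done
the job is handed in; nothing more can be done
```

The job is handed in, at about 31 s of the 66 s allowed. I never saw the big ball in the jar, because the spout floor hides half the jar's inside from both cameras.

**What I did:**
- **Pin:** I lifted the T-handle about 22 mm, turned it a quarter turn anticlockwise and lowered it into the rest notch.
- **Carousel:** I pushed it about 120° clockwise by one post, until the large ball stood squarely at the spout.
- **Tip:** I pressed the pad to a tip of about 0.46 rad, held it 1.5 s, then followed it back up to level.

**Last checks:**
- **Pin:** the bar still lies crosswise in the pictures taken after the robot moved away.
- **Level:** comparing pictures from before and after, the spout and pad are back where they started.
- **Other balls:** all four small balls are still in their compartments and not moving. Two of them now rest further out than before, about 60 to 75 mm from the axis.
- **Bench:** nothing else in view moved, including the jar, its lid and the bottles.
- **Big ball:** it is in no compartment, not in the spout and not visible on the bench. I conclude it is in the hidden half of the jar.
- **Forces:** the printed wrist force readings stayed around 10 N or less.

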